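# Mark the high spot of a moulded disc on the run-out stand

### The job

Take the crank handle lightly and turn the clamped disc slowly, feel for the one place where its rim pushes the spring pointer back furthest, and stop and let go with the top of that high spot right at the pointer. Then press the marking plunger on top of the pointer post gently all the way down and let it spring back. Leave the disc standing there, never press the plunger with any other part of the rim at the pointer, and do not disturb the things lying around.

Things in the scene. Friction and masses are not known exactly. Their poses are not given: they have to be found in the camera images.
- base: Fixed cast base of the run-out stand, a 150 x 150 mm plate 12 mm thick on the bench. Its origin is on the bench exactly under the vertical axis of the turntable; its z is up and its y points along the bench from the axis to the pointer.
- turntable: Turning part of the stand: flange, clamp nut and crank arm. Origin on the turning axis, 35 mm above the bench; z up, x points along the crank arm to the handle. It turns either way without end, with an even drag of about 0.09 N m (2 N at the handle) on the plain rim. Never turn it faster than once in two seconds.
- disc_centre (a point): Middle of the brown moulded disc, on the turning axis: 150 mm in diameter, 45 to 63 mm above the bench, clamped to the turntable at an unknown angle, no slip. Its rim is round but for one slight swelling, the high spot, 2.5 mm proud at its top and ending 12 degrees either side of it. Let go within 5 degrees of the top, the disc stays by its drag; well further out it is pushed off.
- crank_handle (a point): Centre of the upright black crank handle, a cylinder 18 mm in diameter and 45 mm tall (74 to 119 mm above the bench), 50 mm from the turning axis, free to spin on its pin. The crank arm below it reaches up to 73 mm above the bench. Grip it with 10 to 30 N per finger: the forces of both fingers on it, added up, must stay under 80 N.
- gauge: Grey pointer post, 50 x 54 mm, 78 mm tall, fixed, with the spring pointer in its front and the marking plunger on top. Origin on the bench 125 mm from the turning axis, its y pointing away from the axis. It must not be pressed with more than 25 N.
- pointer (a point): Where the round steel tip (10 mm) of the spring pointer meets the plain rim, 75 mm from the axis towards the post, 53 mm above the bench. It presses with 6 N, 12.6 N at the top of the high spot. Climbing the swelling, the turning force at the handle rises by some 4 N over the plain rim's; past the top it falls some 3 N below it, then it is plain again: the top is midway.
- marker_top (a point): Middle of the top face of the marking plunger, a black upright button 26 mm in diameter on the pointer post, 139 mm from the turning axis, 100 mm above the bench when up. It moves 6 mm straight down and takes 5 N to push fully down.
- marker (a joint): Travel of the marking plunger in m: 0 up, 0.006 fully down.
- tray: Bystander: fixed black tray 300 x 240 x 50 mm with two finished parts lying in it. Origin under its centre.
- part0: Bystander: loose moulded part of grey and brown plastic, about 128 x 52 x 24 mm, lying in the tray. Origin under it.
- part1: Bystander: a second such part in the tray.
- jar: Bystander: amber glass jar, 64 mm in diameter, 85 mm tall. Origin under its centre.
- brush: Bystander: brush 190 mm long lying on the bench, about 30 mm high.

How it is judged:
By the outcome, as a careful person would: the job done as asked, in the order asked, and still so for the second after the job is handed in, with the robot touching nothing.
It also fails if it takes over 72 s, if anything falls off the work surface, if the arm or the gripper's body presses on something with over 40 N, if the wrist force passes 120 N, or if a joint passes its speed limit or range.

### The arm

A 7-joint arm with a two-finger parallel gripper is mounted at the origin on the work surface. World frame = base frame: x ahead of the robot, y to its left, z up, the work surface at z = 0. Lengths are in m, angles in rad, forces in N, time in s.
With the tool pointing down it reaches from about 0.425 to 0.925 m from the base axis. Payload 6.8 kg.
Tool frame: the origin (TCP) lies at the very end of the fingers, on their centre line; the grasp point (between the pads) lies 19 mm behind it; z points along the fingers, y is the line along which they close (so a half turn about z gives the same grasp; the last joint's range is limited). The gripper opens to 85 mm and grips with 20 to 120 N. Pads are 22 mm wide; open, the fingers measure 114 mm over their backs; the gripper's body (76 mm by 85 mm) begins 54 mm behind the grasp point. The pads swing forward as they close: fully open they stand 13 mm farther back than shut.
Start: joints at [1.066, 0.477, 0.022, 1.555, -0.011, 1.109, -0.083], TCP at [0.261, -0.623, 0.231] pointing down, gripper open.
Joint ranges: [-2.96, 2.96], [-0.34, 2.1], [-1.41, 1.46], [0.24, 2.44], [-1.37, 4.51], [0.17, 1.92], [-2.96, 2.96]. Speed limits (rad/s): [2.39, 2.39, 3.14, 3.14, 3.14, 3.14, 3.14].

### API

Orientations are given as a unit quaternion [w, x, y, z].
In Python, from station import get_obs, read_camera, hand_in gives the robot as it stands.
- The arm moves only by the tool arm_command, never from a script. Its argument "commands" is one flat list of numbers, 7 for each row, row after row: the shift along the tool's x, y, z in m, then the turn, a rotation vector about the tool's x, y, z in degrees, then the opening, from 0 (shut) to 1 (fully open). In form: [tx, ty, tz, rx, ry, rz, fingers, tx, ty, tz, rx, ry, rz, fingers, ...]. A call has 1 to 8 rows; each row is the pose to reach, as a shift and turn from the pose commanded when the call began, along the tool's axes at that moment; what a row does not reach only later rows make up. A row lasts 1/10 s, in which the tool goes at most 50 mm and 8.59 degrees, less where a joint would pass 70% of its speed; a pose out of reach is approached as far as the arm can. A call with a gripper value outside its range is refused whole. The fingers move at their own pace and stop on an object; "force" is the grip in N (left out, the last holds). Time passes only in rows, so rows that repeat a pose let the fingers close. It gives the time, the measured TCP pose, the force, the opening and the grip force at its end, in the units of the state.
- get_obs(): the state, without advancing time (a new reading comes with each control period).
- read_camera(name): name is "scene" or "top"; returns a dict with "img" (480x640x3 uint8, red, green, blue), "camera_matrix" (3x3 intrinsics, pixels), "k1" (the pictures are not rectified: a ray, as slopes to the right and down, at radius r is drawn at 1 + k1 r^2 times it, then the intrinsics apply), "pose" (4x4, takes a point from camera to world coordinates). Camera axes: x right, y down, z forward; pixel columns grow to the right and rows downward; lengths in m; the calibration is good to about 2 mm. A picture is of the moment at which its call begins. There is no depth.
- hand_in(): hands the job in; it is judged then, once.
The state is a dict: "t": time; "q": joint angles; "joint_vel": joint speeds; "joint_torque": joint torques, N m; "eef_pos": TCP position; "tool_rot": TCP orientation; "contact_force": force on the tool from outside, world axes, zero at the start; "torque": the same for the moment, N m; "gripper_width": opening from 0.0 (shut) to 1.0 (fully open); "grasp_force": force on a finger pad.
Only numpy, scipy, OpenCV 4.12 (cv2) and the standard library are available. Lean on these libraries where they do the work, as an engineer would, in place of code of your own. Each camera call takes 0.05 s, during which the arm holds its last target. There are 200 camera calls.

## Working session

There is one attempt and no reset: what is moved stays moved. The work goes in short steps, Python scripts to look and compute and a tool call to move; the robot and the scene stay as the last step left them, time stands still between calls to the robot, and variables do not carry over. Pictures are saved under pics/ and viewed, at most 10 in all, crops included, and the job is handed in when it is done.

Besides the shell and the picture viewer there is one more tool, called after "Emit:" as name(argument=value, ...) on one line, values as JSON. arm_command: Moves the arm, as the interface text tells. Its arguments: {"type":"object","properties":{"commands":{"type":"array","items":{"type":"number"}},"force":{"type":"number"}},"required":["commands"]}

```bash
ls; mkdir -p pics
python3 - <<'E'
from station import *
import cv2
for n in("scene","top"):
    c=read_camera(n);cv2.imwrite(f"pics/{n}0.png",c["img"][:,:,::-1]);print(n,c["camera_matrix"],c["k1"],c["pose"])
print(get_obs())
E
```

```text
pics
scene [[526.75841668   0.         315.76186553]
 [  0.         526.75841668 236.31711653]
 [  0.           0.           1.        ]] -0.08658192504474346 [[ 0.25793869  0.8220714  -0.50760835  1.18554126]
 [ 0.96604761 -0.21138551  0.14855365 -0.20328365]
 [ 0.01482066 -0.52869157 -0.84868461  1.16012583]
 [ 0.          0.          0.          1.        ]]
top [[494.27448666   0.         315.92050649]
 [  0.         494.27448666 242.52569631]
 [  0.           0.           1.        ]] -0.11605529468533562 [[ 0.0093006  -0.99667379  0.080962    0.4377911 ]
 [-0.99982405 -0.01058785 -0.01548467  0.00251473]
 [ 0.01629038 -0.08080374 -0.9965969   1.30805304]
 [ 0.          0.          0.          1.        ]]
{'t': 0.1, 'q': array([ 1.0659128 ,  0.47773189,  0.02235948,  1.55636655, -0.01149653,
        1.10927383, -0.08309257]), 'joint_vel': array([-0.00132232, -0.00298872,  0.00232064, -0.00081658, -0.00189245,
        0.00042776, -0.00108885]), 'joint_torque': array([ 5.39595800e-03, -5.97760713e+01,  1.61413271e+00, -2.81953937e+01,
        1.28756335e-02,  5.02189941e-03,  3.76557580e-06]), 'eef_pos': array([ 0.26062874, -0.62207434,  0.23040766]), 'tool_rot': array([-7.93888246e-04,  9.80383113e-01,  1.97099647e-01, -2.26582237e-04]), 'contact_force': array([-0.23895588, -0.53721021, -0.53057799]), 'torque': array([-0.02640326,  0.00752364,  0.02983579]), 'grasp_force': 0.0, 'gripper_width': 0.9974520022135411}
```

View pics/scene0.png

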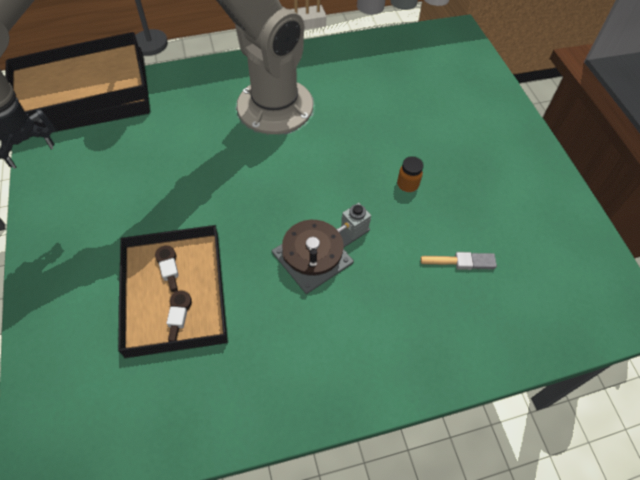

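View pics/top0.png

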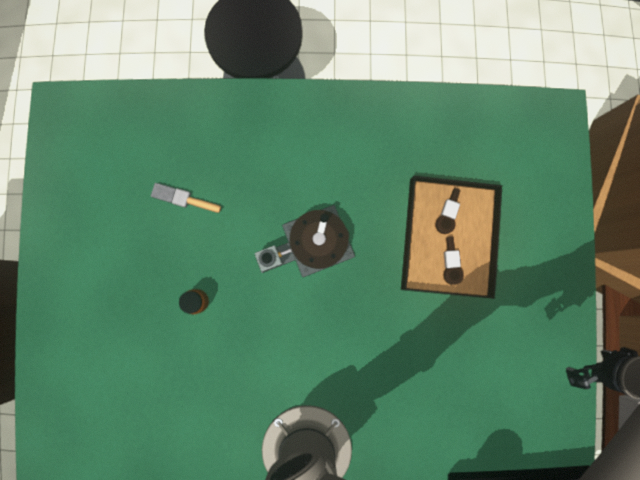

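The scene picture shows the stand near (312,250), with the post and plunger at (358,212) and the handle near (313,255). The top picture has the disc at (319,238), the post at (268,258) and the crank arm at (321,230). I'll zoom in.

```bash
cat > h.py <<'E'
import numpy as np,cv2
from station import *
def ray(c,u,v):
    K=c["camera_matrix"];d=np.array([c["k1"],0,0,0,0.])
    x,y=cv2.undistortPoints(np.array([[[u,v]]],float),K,d)[0,0]
    P=c["pose"];r=P[:3,:3]@[x,y,1];return P[:3,3],r/np.linalg.norm(r)
def plane(c,u,v,z):
    o,r=ray(c,u,v);return o+r*(z-o[2])/r[2]
def tri(c1,p1,c2,p2):
    o1,r1=ray(c1,*p1);o2,r2=ray(c2,*p2)
    s=np.linalg.lstsq(np.c_[r1,-r2],o2-o1,rcond=None)[0]
    a,b=o1+s[0]*r1,o2+s[1]*r2;return (a+b)/2,np.linalg.norm(a-b)
def proj(c,X):
    P=np.linalg.inv(c["pose"]);r=cv2.Rodrigues(P[:3,:3])[0]
    return cv2.projectPoints(np.array([X],float),r,P[:3,3],c["camera_matrix"],np.array([c["k1"],0,0,0,0.]))[0].ravel()
E
python3 - <<'E'
import cv2,numpy as np
a=cv2.imread("pics/scene0.png")[195:295,265:385];b=cv2.imread("pics/top0.png")[200:280,250:360]
cv2.imwrite("pics/z.png",np.vstack([cv2.resize(x,None,fx=s,fy=s,interpolation=cv2.INTER_CUBIC)[:300,:480] if 0 else cv2.resize(x,(400*x.shape[1]//x.shape[0]*1,400))[:, :400+80*0+80] if 0 else x for x,s in []] or [np.zeros((1,1,3),np.uint8)]))
cv2.imwrite("pics/zs.png",cv2.resize(a,(720,600),interpolation=cv2.INTER_CUBIC));cv2.imwrite("pics/zt.png",cv2.resize(b,(770,560),interpolation=cv2.INTER_CUBIC))
E
```

```text
(no output)
```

View pics/zs.png

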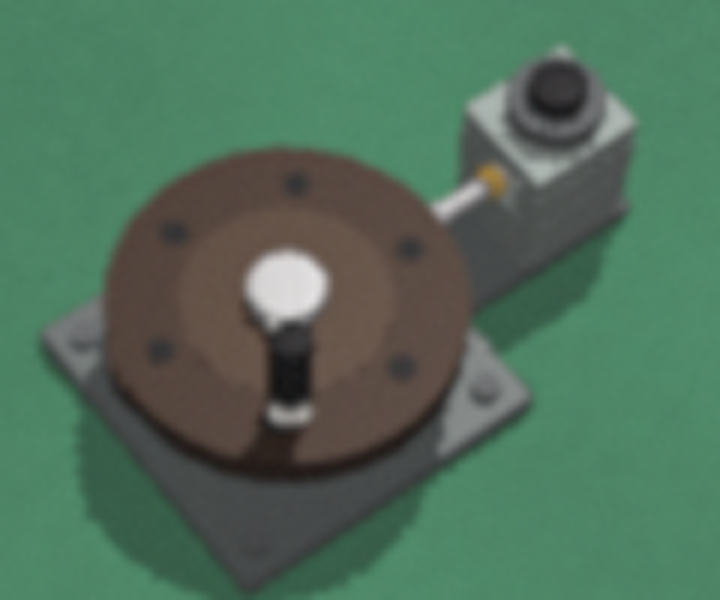

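View pics/zt.png

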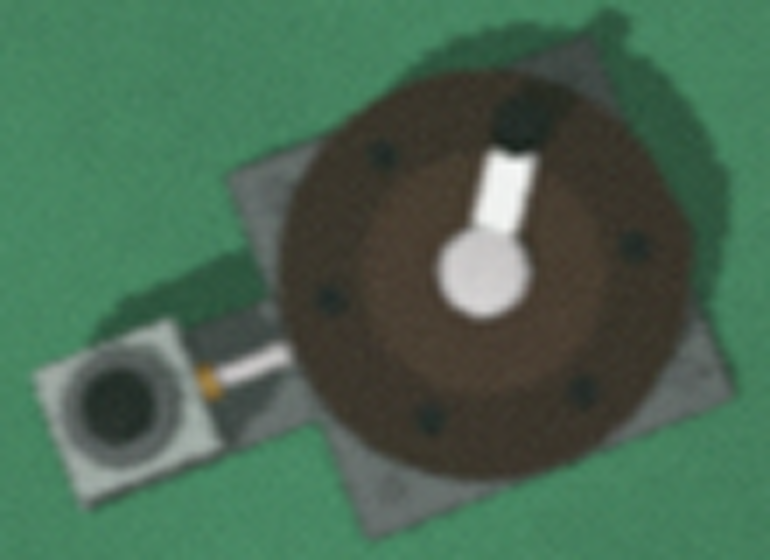

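The zooms show, in full-image pixels:

| Feature | Scene view | Top view |
|---|---|---|
| Handle top | (313.8,250.8) | (323.6,217) |
| Nut | (312.5,242) | (318.7,238.8) |
| Plunger top | (357.5,208.8) | (266.7,257.3) |

Run:
```python
from h import *
s=read_camera("scene");t=read_camera("top")
f=lambda p:((p[0]+.5)/6-.5+265,(p[1]+.5)/6-.5+195)
g=lambda p:((p[0]+.5)/7-.5+250,(p[1]+.5)/7-.5+200)
R={}
for n,a,b in [("handle",(293,333),(518,120)),("nut",(287,283),(484,274)),("plunger",(557,83),(120,402))]:
    R[n]=tri(s,f(a),t,g(b));print(n,R[n])
for n,b,z in [("handle",(518,120),.119),("nut",(484,274),.075),("plunger",(120,402),.1),("disc",(487,273),.06)]:
    print(n,plane(t,*g(b),z))
for n,a,z in [("handle",(293,333),.119),("plunger",(557,83),.1),("disc",(288,306),.063)]: print("s",n,plane(s,*f(a),z))
# base corners
for n,b,z in [("c",(232,175),.012),("c",(595,40),.012),("c",(735,392),.012),("c",(372,538),.012)]: print(n,plane(t,*g(b),z))
```

```text
handle (array([ 0.59724631, -0.03484092,  0.1183028 ]), np.float64(0.0018338667451035604))
nut (array([ 0.54775048, -0.02412611,  0.0719183 ]), np.float64(0.0010519379583662741))
plunger (array([0.4989389 , 0.10307459, 0.09979427]), np.float64(0.0014752405993920246))
handle [ 0.59739566 -0.03393536  0.119     ]
nut [ 0.54761534 -0.02355378  0.075     ]
plunger [0.49913825 0.10376795 0.1       ]
disc [ 0.54932667 -0.02495456  0.06      ]
s handle [ 0.597401   -0.03583827  0.119     ]
s plunger [0.49891092 0.10229048 0.1       ]
s disc [ 0.55301835 -0.02555241  0.063     ]
c [0.58966205 0.07041556 0.012     ]
c [ 0.64265254 -0.06615075  0.012     ]
c [ 0.50972759 -0.11963768  0.012     ]
c [0.4537009  0.01611307 0.012     ]
```

```bash
cat > rim.py <<'E'
from h import *
from scipy.ndimage import map_coordinates
def rim(c,img,cx,cy,z,degs):
    out=[];rs=np.arange(.060,.090,.0005)
    m=img[...,0]/(img.sum(2)+1)
    for d in np.radians(degs):
        p=np.array([proj(c,(cx+r*np.cos(d),cy+r*np.sin(d),z)) for r in rs])
        v=map_coordinates(m,[p[:,1],p[:,0]],order=1)
        a,b=v[:10].mean(),v[-12:].mean();th=(a+b)/2
        k=np.where(v<th)[0]; k=k[0] if len(k) else -1
        out.append(rs[k-1]+.0005*(v[k-1]-th)/(v[k-1]-v[k]+1e-9) if k>0 else np.nan)
    return np.array(out)
E
python3 - <<'E'
from rim import *
degs=np.arange(0,360,6)
for n,k in (("top",8),("scene",4)):
    cs=[read_camera(n) for _ in range(k)];img=np.mean([c["img"].astype(float) for c in cs],0);c=cs[0]
    cx,cy=.5485,-.0248
    for it in range(3):
        r=rim(c,img,cx,cy,.063,degs);a=np.radians(degs);ok=np.isfinite(r)&(abs(r-np.nanmedian(r))<.006)
        A=np.c_[np.ones(len(a)),np.cos(a),np.sin(a)];s=np.linalg.lstsq(A[ok],r[ok],rcond=None)[0]
        cx+=s[1];cy+=s[2]
    print(n,cx,cy,s[0]);print([(int(d),round(1e3*(x),1)) for d,x in zip(degs,r-s[0])])
E
```

```text
top 0.5481667139423584 -0.02347320169046386 0.07565947750351924
[(0, np.float64(-0.3)), (6, np.float64(-0.6)), (12, np.float64(-0.3)), (18, np.float64(-0.4)), (24, np.float64(-0.9)), (30, np.float64(-1.4)), (36, np.float64(-1.2)), (42, np.float64(-0.5)), (48, np.float64(0.1)), (54, np.float64(3.3)), (60, np.float64(0.2)), (66, np.float64(-0.9)), (72, np.float64(-1.5)), (78, np.float64(-0.9)), (84, np.float64(5.1)), (90, np.float64(2.8)), (96, np.float64(1.9)), (102, np.float64(-0.6)), (108, np.float64(-2.0)), (114, np.float64(-2.9)), (120, np.float64(-2.6)), (126, np.float64(-2.4)), (132, np.float64(2.0)), (138, np.float64(4.4)), (144, np.float64(-0.8)), (150, np.float64(-2.4)), (156, np.float64(-2.1)), (162, np.float64(nan)), (168, np.float64(-1.9)), (174, np.float64(5.2)), (180, np.float64(3.1)), (186, np.float64(0.1)), (192, np.float64(-1.3)), (198, np.float64(-1.8)), (204, np.float64(-1.9)), (210, np.float64(-1.4)), (216, np.float64(0.0)), (222, np.float64(2.6)), (228, np.float64(5.1)), (234, np.float64(-1.2)), (240, np.float64(-3.0)), (246, np.float64(-2.5)), (252, np.float64(-1
[... 1230 characters left out ...]
np.float64(0.7)), (192, np.float64(0.5)), (198, np.float64(0.3)), (204, np.float64(0.2)), (210, np.float64(0.0)), (216, np.float64(0.2)), (222, np.float64(0.0)), (228, np.float64(-0.9)), (234, np.float64(-1.3)), (240, np.float64(-1.8)), (246, np.float64(-2.1)), (252, np.float64(-0.6)), (258, np.float64(-2.5)), (264, np.float64(-3.3)), (270, np.float64(-1.6)), (276, np.float64(0.2)), (282, np.float64(0.7)), (288, np.float64(0.7)), (294, np.float64(-0.2)), (300, np.float64(-0.5)), (306, np.float64(-0.1)), (312, np.float64(0.7)), (318, np.float64(0.8)), (324, np.float64(1.4)), (330, np.float64(1.8)), (336, np.float64(1.3)), (342, np.float64(1.4)), (348, np.float64(1.7)), (354, np.float64(1.8))]
```

Emit:
arm_command(commands=[0.5375,-0.4115,0.03,0,0,22.74,1,0.5375,-0.4115,0.03,0,0,22.74,1,0.5375,-0.4115,0.03,0,0,22.74,1,0.5375,-0.4115,0.03,0,0,22.74,1,0.5375,-0.4115,0.03,0,0,22.74,1,0.5375,-0.4115,0.03,0,0,22.74,1,0.5375,-0.4115,0.03,0,0,22.74,1,0.5375,-0.4115,0.03,0,0,22.74,1], force=20)

```text
t: 1.6
eef_pos: [0.4605, -0.2741, 0.2139]
tool_rot: [0.0, 1.0, -0.0, 0.0]
contact_force: [0.7, -0.9, 0.3]
gripper_width: 1.001
grasp_force: 0.0
```

Emit:
arm_command(commands=[0.1365,-0.2391,0.03,0,0,0,0.7,0.1365,-0.2391,0.05,0,0,0,0.7,0.1365,-0.2391,0.06,0,0,0,0.7,0.1365,-0.2391,0.06,0,0,0,0.7,0.1365,-0.2391,0.06,0,0,0,0.7,0.1365,-0.2391,0.06,0,0,0,0.7,0.1365,-0.2391,0.06,0,0,0,0.7,0.1365,-0.2391,0.06,0,0,0,0.7])

```text
t: 2.4
eef_pos: [0.5961, -0.0363, 0.1533]
tool_rot: [0.0, 1.0, 0.001, -0.0]
contact_force: [-0.3, -0.9, 0.6]
gripper_width: 0.702
grasp_force: 0.0
```

Run:
```python
from h import *
s=read_camera("scene");t=read_camera("top")
a=cv2.resize(s["img"][190:300,255:385],(390*1,330),interpolation=cv2.INTER_CUBIC);b=cv2.resize(t["img"][185:295,255:385],(390,330),interpolation=cv2.INTER_CUBIC)
cv2.imwrite("pics/c1.png",np.hstack([a,b])[:,:,::-1]);o=get_obs();print(o["eef_pos"],o["tool_rot"],o["contact_force"])
```

```text
[ 0.59585223 -0.03856692  0.15381497] [ 5.04911826e-04  9.99999323e-01 -1.04853580e-03 -8.51314897e-06] [-0.22915929  0.26355795  0.2711644 ]
```

View pics/c1.png

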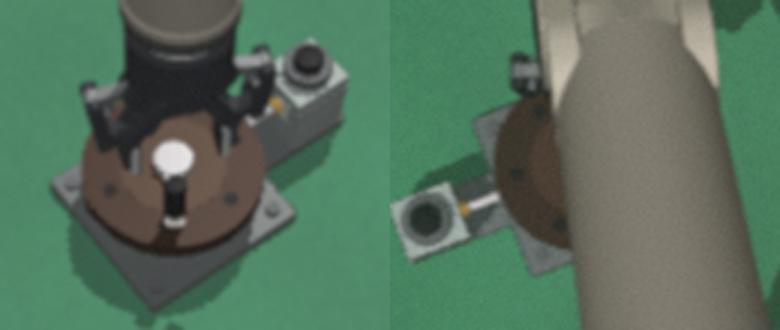

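The hand stands above the handle, with the fingers at (135,155) and (225,140) in the left half on either side of the handle at (177,200). The path down is free.

Emit:
arm_command(commands=[0.001,0,0.034,0,0,0,0.6,0.001,0,0.067,0,0,0,0.6,0.001,0,0.067,0,0,0,0.5,0.001,0,0.067,0,0,0,0.3,0.001,0,0.067,0,0,0,0,0.001,0,0.067,0,0,0,0,0.001,0,0.067,0,0,0,0,0.001,0,0.067,0,0,0,0], force=20)

```text
t: 3.3
eef_pos: [0.5983, -0.0371, 0.0884]
tool_rot: [0.0, 1.0, -0.0, 0.001]
contact_force: [0.2, -0.8, 7.1]
gripper_width: 0.202
grasp_force: 22.1
```

Run:
```python
from h import *
o=get_obs();print(o["eef_pos"],o["contact_force"],o["gripper_width"],o["grasp_force"])
```

```text
[ 0.59834637 -0.03705517  0.08838567] [ 0.18496622 -0.77649678  7.0505106 ] 0.20184024855442811 22.118184864521027
```

```bash
cat > gen.py <<'E'
import sys,numpy as np
a,n,rows,step=float(sys.argv[1]),int(sys.argv[2]),int(sys.argv[3]),float(sys.argv[4]);R=.0503
for k in range(n):
    t=np.radians(a+step*np.arange(rows+1));p=R*np.c_[np.cos(t),-np.sin(t)]
    print(np.degrees(t[-1]).round(1),", ".join(f"{x:.4f}, {y:.4f}, 0,0,0,0,0" for x,y in (p-p[0])[1:]));a+=rows*step
E
python3 gen.py -13.5 11 5 1.6
```

```text
-5.5 0.0003, -0.0014, 0,0,0,0,0, 0.0006, -0.0027, 0,0,0,0,0, 0.0008, -0.0041, 0,0,0,0,0, 0.0010, -0.0055, 0,0,0,0,0, 0.0012, -0.0069, 0,0,0,0,0
2.5 0.0001, -0.0014, 0,0,0,0,0, 0.0002, -0.0028, 0,0,0,0,0, 0.0002, -0.0042, 0,0,0,0,0, 0.0002, -0.0056, 0,0,0,0,0, 0.0002, -0.0070, 0,0,0,0,0
10.5 -0.0001, -0.0014, 0,0,0,0,0, -0.0002, -0.0028, 0,0,0,0,0, -0.0004, -0.0042, 0,0,0,0,0, -0.0006, -0.0056, 0,0,0,0,0, -0.0008, -0.0070, 0,0,0,0,0
18.5 -0.0003, -0.0014, 0,0,0,0,0, -0.0006, -0.0027, 0,0,0,0,0, -0.0009, -0.0041, 0,0,0,0,0, -0.0013, -0.0055, 0,0,0,0,0, -0.0018, -0.0068, 0,0,0,0,0
26.5 -0.0005, -0.0013, 0,0,0,0,0, -0.0010, -0.0026, 0,0,0,0,0, -0.0015, -0.0039, 0,0,0,0,0, -0.0021, -0.0052, 0,0,0,0,0, -0.0027, -0.0065, 0,0,0,0,0
34.5 -0.0006, -0.0012, 0,0,0,0,0, -0.0013, -0.0025, 0,0,0,0,0, -0.0020, -0.0037, 0,0,0,0,0, -0.0028, -0.0049, 0,0,0,0,0, -0.0036, -0.0060, 0,0,0,0,0
42.5 -0.0008, -0.0011, 0,0,0,0,0, -0.0017, -0.0023, 0,0,0,0,0, -0.0025, -0.0034, 0,0,0,0,0, -0.0034, -0.0044, 0,0,0,0,0, -0.0044, -0.0055, 0,0,0,0,0
50.5 -0.0010, -0.0010, 0,0,0,0,0, -0.0020, -0.0020, 0,0,0,0,0, -0.0030, -0.0030, 0,0,0,0,0, -0.0040, -0.0039, 0,0,0,0,0, -0.0051, -0.0048, 0,0,0,0,0
58.5 -0.0011, -0.0009, 0,0,0,0,0, -0.0022, -0.0017, 0,0,0,0,0, -0.0034, -0.0025, 0,0,0,0,0, -0.0045, -0.0033, 0,0,0,0,0, -0.0057, -0.0041, 0,0,0,0,0
66.5 -0.0012, -0.0007, 0,0,0,0,0, -0.0024, -0.0014, 0,0,0,0,0, -0.0037, -0.0020, 0,0,0,0,0, -0.0049, -0.0027, 0,0,0,0,0, -0.0062, -0.0032, 0,0,0,0,0
74.5 -0.0013, -0.0005, 0,0,0,0,0, -0.0026, -0.0010, 0,0,0,0,0, -0.0039, -0.0015, 0,0,0,0,0, -0.0053, -0.0019, 0,0,0,0,0, -0.0066, -0.0023, 0,0,0,0,0
```

Emit:
arm_command(commands=[0.0003,-0.0014,-0.0005,0,0,0,0,0.0006,-0.0027,-0.001,0,0,0,0,0.0008,-0.0041,-0.001,0,0,0,0,0.001,-0.0055,-0.001,0,0,0,0,0.0012,-0.0069,-0.001,0,0,0,0])

```text
t: 3.8
eef_pos: [0.5994, -0.0301, 0.0884]
tool_rot: [0.0, 1.0, -0.0, 0.001]
contact_force: [0.4, -3.3, 6.1]
gripper_width: 0.204
grasp_force: 22.2
```

Emit:
arm_command(commands=[0.0001,-0.0014,0,0,0,0,0,0.0002,-0.0028,0,0,0,0,0,0.0002,-0.0042,0,0,0,0,0,0.0002,-0.0056,0,0,0,0,0,0.0002,-0.007,0,0,0,0,0])

```text
t: 4.3
eef_pos: [0.5995, -0.023, 0.0884]
tool_rot: [0.0, 1.0, -0.0, 0.001]
contact_force: [-0.3, -2.5, 6.5]
gripper_width: 0.2
grasp_force: 22.2
```

Emit:
arm_command(commands=[-0.0001,-0.0014,0,0,0,0,0,-0.0002,-0.0028,0,0,0,0,0,-0.0004,-0.0042,0,0,0,0,0,-0.0006,-0.0056,0,0,0,0,0,-0.0008,-0.007,0,0,0,0,0])

```text
t: 4.8
eef_pos: [0.5987, -0.016, 0.0884]
tool_rot: [0.0, 1.0, -0.0, 0.001]
contact_force: [-0.6, -1.7, 6.4]
gripper_width: 0.203
grasp_force: 22.2
```

Run:
```python
from h import *
o=get_obs();print(o["t"],o["eef_pos"],o["contact_force"],o["gripper_width"],o["grasp_force"])
```

```text
4.8 [ 0.59866638 -0.01595893  0.08841173] [-0.63778296 -1.70715334  6.44504642] 0.20307302822496012 22.19353348016739
```

Emit:
arm_command(commands=[-0.0003,-0.0014,0,0,0,0,0,-0.0006,-0.0027,0,0,0,0,0,-0.0009,-0.0041,0,0,0,0,0,-0.0013,-0.0055,0,0,0,0,0,-0.0018,-0.0068,0,0,0,0,0])

```text
t: 5.3
eef_pos: [0.5968, -0.0092, 0.0884]
tool_rot: [0.0, 1.0, -0.0, 0.001]
contact_force: [0.7, -2.3, 6.6]
gripper_width: 0.202
grasp_force: 22.2
```

Emit:
arm_command(commands=[-0.0005,-0.0013,0,0,0,0,0,-0.001,-0.0026,0,0,0,0,0,-0.0015,-0.0039,0,0,0,0,0,-0.0021,-0.0052,0,0,0,0,0,-0.0027,-0.0065,0,0,0,0,0])

```text
t: 5.8
eef_pos: [0.5941, -0.0028, 0.0884]
tool_rot: [0.0, 1.0, -0.0, 0.001]
contact_force: [0.1, -2.8, 6.5]
gripper_width: 0.203
grasp_force: 22.2
```

Emit:
arm_command(commands=[-0.0006,-0.0012,0,0,0,0,0,-0.0013,-0.0025,0,0,0,0,0,-0.002,-0.0037,0,0,0,0,0,-0.0028,-0.0049,0,0,0,0,0,-0.0036,-0.006,0,0,0,0,0])

```text
t: 6.3
eef_pos: [0.5905, 0.0032, 0.0884]
tool_rot: [0.0, 1.0, -0.0, 0.001]
contact_force: [1.0, -2.7, 6.5]
gripper_width: 0.202
grasp_force: 22.2
```

Emit:
arm_command(commands=[-0.0008,-0.0011,0,0,0,0,0,-0.0017,-0.0023,0,0,0,0,0,-0.0025,-0.0034,0,0,0,0,0,-0.0034,-0.0044,0,0,0,0,0,-0.0044,-0.0055,0,0,0,0,0])

```text
t: 6.8
eef_pos: [0.5861, 0.0086, 0.0884]
tool_rot: [0.0, 1.0, -0.0, 0.001]
contact_force: [1.1, -2.5, 5.9]
gripper_width: 0.202
grasp_force: 22.2
```

```bash
python3 gen.py 42.5 19 5 1.6
```

```text
50.5 -0.0010, -0.0010, 0,0,0,0,0, -0.0020, -0.0020, 0,0,0,0,0, -0.0030, -0.0030, 0,0,0,0,0, -0.0040, -0.0039, 0,0,0,0,0, -0.0051, -0.0048, 0,0,0,0,0
58.5 -0.0011, -0.0009, 0,0,0,0,0, -0.0022, -0.0017, 0,0,0,0,0, -0.0034, -0.0025, 0,0,0,0,0, -0.0045, -0.0033, 0,0,0,0,0, -0.0057, -0.0041, 0,0,0,0,0
66.5 -0.0012, -0.0007, 0,0,0,0,0, -0.0024, -0.0014, 0,0,0,0,0, -0.0037, -0.0020, 0,0,0,0,0, -0.0049, -0.0027, 0,0,0,0,0, -0.0062, -0.0032, 0,0,0,0,0
74.5 -0.0013, -0.0005, 0,0,0,0,0, -0.0026, -0.0010, 0,0,0,0,0, -0.0039, -0.0015, 0,0,0,0,0, -0.0053, -0.0019, 0,0,0,0,0, -0.0066, -0.0023, 0,0,0,0,0
82.5 -0.0014, -0.0004, 0,0,0,0,0, -0.0027, -0.0007, 0,0,0,0,0, -0.0041, -0.0010, 0,0,0,0,0, -0.0055, -0.0012, 0,0,0,0,0, -0.0069, -0.0014, 0,0,0,0,0
90.5 -0.0014, -0.0002, 0,0,0,0,0, -0.0028, -0.0003, 0,0,0,0,0, -0.0042, -0.0004, 0,0,0,0,0, -0.0056, -0.0004, 0,0,0,0,0, -0.0070, -0.0004, 0,0,0,0,0
98.5 -0.0014, 0.0000, 0,0,0,0,0, -0.0028, 0.0001, 0,0,0,0,0, -0.0042, 0.0002, 0,0,0,0,0, -0.0056, 0.0004, 0,0,0,0,0, -0.0070, 0.0006, 0,0,0,0,0
106.5 -0.0014, 0.0002, 0,0,0,0,0, -0.0028, 0.0005, 0,0,0,0,0, 
[... 968 characters left out ...]
0.0013, 0,0,0,0,0, -0.0011, 0.0026, 0,0,0,0,0, -0.0017, 0.0039, 0,0,0,0,0, -0.0021, 0.0052, 0,0,0,0,0, -0.0026, 0.0065, 0,0,0,0,0
170.5 -0.0004, 0.0013, 0,0,0,0,0, -0.0008, 0.0027, 0,0,0,0,0, -0.0011, 0.0041, 0,0,0,0,0, -0.0014, 0.0054, 0,0,0,0,0, -0.0016, 0.0068, 0,0,0,0,0
178.5 -0.0002, 0.0014, 0,0,0,0,0, -0.0004, 0.0028, 0,0,0,0,0, -0.0005, 0.0042, 0,0,0,0,0, -0.0006, 0.0056, 0,0,0,0,0, -0.0007, 0.0070, 0,0,0,0,0
186.5 -0.0000, 0.0014, 0,0,0,0,0, 0.0000, 0.0028, 0,0,0,0,0, 0.0001, 0.0042, 0,0,0,0,0, 0.0002, 0.0056, 0,0,0,0,0, 0.0003, 0.0070, 0,0,0,0,0
194.5 0.0002, 0.0014, 0,0,0,0,0, 0.0004, 0.0028, 0,0,0,0,0, 0.0007, 0.0042, 0,0,0,0,0, 0.0009, 0.0055, 0,0,0,0,0, 0.0013, 0.0069, 0,0,0,0,0
```

Plain rim so far, about 2.5 N tangential. I'll keep turning.

Emit:
arm_command(commands=[-0.001,-0.001,0,0,0,0,0,-0.002,-0.002,0,0,0,0,0,-0.003,-0.003,0,0,0,0,0,-0.004,-0.0039,0,0,0,0,0,-0.0051,-0.0048,0,0,0,0,0])

```text
t: 7.3
eef_pos: [0.5811, 0.0133, 0.0884]
tool_rot: [0.0, 1.0, -0.0, 0.001]
contact_force: [1.1, -2.7, 7.5]
gripper_width: 0.206
grasp_force: 22.2
```

Emit:
arm_command(commands=[-0.0011,-0.0009,0,0,0,0,0,-0.0022,-0.0017,0,0,0,0,0,-0.0034,-0.0025,0,0,0,0,0,-0.0045,-0.0033,0,0,0,0,0,-0.0057,-0.0041,0,0,0,0,0])

```text
t: 7.8
eef_pos: [0.5754, 0.0173, 0.0884]
tool_rot: [0.0, 1.0, -0.0, 0.001]
contact_force: [0.9, -3.4, 5.9]
gripper_width: 0.207
grasp_force: 22.2
```

Emit:
arm_command(commands=[-0.0012,-0.0007,0,0,0,0,0,-0.0024,-0.0014,0,0,0,0,0,-0.0037,-0.002,0,0,0,0,0,-0.0049,-0.0027,0,0,0,0,0,-0.0062,-0.0032,0,0,0,0,0])

```text
t: 8.3
eef_pos: [0.5693, 0.0204, 0.0884]
tool_rot: [0.0, 1.0, -0.0, 0.001]
contact_force: [2.1, -3.7, 5.9]
gripper_width: 0.198
grasp_force: 22.2
```

Emit:
arm_command(commands=[-0.0013,-0.0005,0,0,0,0,0,-0.0026,-0.001,0,0,0,0,0,-0.0039,-0.0015,0,0,0,0,0,-0.0053,-0.0019,0,0,0,0,0,-0.0066,-0.0023,0,0,0,0,0])

```text
t: 8.8
eef_pos: [0.5628, 0.0227, 0.0884]
tool_rot: [0.0, 1.0, -0.0, 0.001]
contact_force: [1.2, -3.1, 5.3]
gripper_width: 0.203
grasp_force: 22.1
```

Emit:
arm_command(commands=[-0.0014,-0.0004,0,0,0,0,0,-0.0027,-0.0007,0,0,0,0,0,-0.0041,-0.001,0,0,0,0,0,-0.0055,-0.0012,0,0,0,0,0,-0.0069,-0.0014,0,0,0,0,0])

```text
t: 9.3
eef_pos: [0.5561, 0.0241, 0.0884]
tool_rot: [0.0, 1.0, -0.0, 0.001]
contact_force: [2.0, -4.6, 6.2]
gripper_width: 0.2
grasp_force: 22.1
```

Emit:
arm_command(commands=[-0.0014,-0.0002,0,0,0,0,0,-0.0028,-0.0003,0,0,0,0,0,-0.0042,-0.0004,0,0,0,0,0,-0.0056,-0.0004,0,0,0,0,0,-0.007,-0.0004,0,0,0,0,0])

```text
t: 9.8
eef_pos: [0.5493, 0.0245, 0.0884]
tool_rot: [0.0, 1.0, -0.0, 0.002]
contact_force: [2.5, -4.5, 5.1]
gripper_width: 0.202
grasp_force: 22.1
```

Emit:
arm_command(commands=[-0.0014,0.0003,0,0,0,0,0,-0.0028,0.0006,0,0,0,0,0,-0.0042,0.0009,0,0,0,0,0,-0.0056,0.0012,0,0,0,0,0,-0.007,0.0014,0,0,0,0,0])

```text
t: 10.3
eef_pos: [0.5423, 0.0239, 0.0884]
tool_rot: [-0.0, 1.0, -0.0, 0.002]
contact_force: [3.3, -2.3, 6.0]
gripper_width: 0.206
grasp_force: 22.1
```

Emit:
arm_command(commands=[-0.0014,0.0002,0,0,0,0,0,-0.0028,0.0005,0,0,0,0,0,-0.0041,0.0008,0,0,0,0,0,-0.0055,0.0011,0,0,0,0,0,-0.0069,0.0015,0,0,0,0,0])

```text
t: 10.8
eef_pos: [0.5354, 0.0224, 0.0884]
tool_rot: [-0.0, 1.0, -0.0, 0.002]
contact_force: [3.2, -2.5, 5.0]
gripper_width: 0.204
grasp_force: 22.1
```

Emit:
arm_command(commands=[-0.0013,0.0004,0,0,0,0,0,-0.0027,0.0009,0,0,0,0,0,-0.004,0.0014,0,0,0,0,0,-0.0053,0.0019,0,0,0,0,0,-0.0066,0.0025,0,0,0,0,0])

```text
t: 11.3
eef_pos: [0.529, 0.02, 0.0884]
tool_rot: [-0.0, 1.0, 0.0, 0.002]
contact_force: [3.4, -1.4, 5.5]
gripper_width: 0.202
grasp_force: 22.1
```

Emit:
arm_command(commands=[-0.0013,0.0006,0,0,0,0,0,-0.0025,0.0012,0,0,0,0,0,-0.0038,0.0019,0,0,0,0,0,-0.005,0.0026,0,0,0,0,0,-0.0062,0.0033,0,0,0,0,0])

```text
t: 11.8
eef_pos: [0.5228, 0.0168, 0.0884]
tool_rot: [-0.0, 1.0, 0.0, 0.002]
contact_force: [4.3, -2.7, 5.2]
gripper_width: 0.205
grasp_force: 22.1
```

Emit:
arm_command(commands=[-0.0012,0.0008,0,0,0,0,0,-0.0023,0.0016,0,0,0,0,0,-0.0035,0.0024,0,0,0,0,0,-0.0046,0.0033,0,0,0,0,0,-0.0056,0.0042,0,0,0,0,0])

```text
t: 12.3
eef_pos: [0.5172, 0.0127, 0.0884]
tool_rot: [-0.0, 1.0, 0.0, 0.002]
contact_force: [5.2, -1.7, 4.5]
gripper_width: 0.204
grasp_force: 22.1
```

Emit:
arm_command(commands=[-0.0011,0.0009,0,0,0,0,0,-0.0021,0.0019,0,0,0,0,0,-0.0031,0.0029,0,0,0,0,0,-0.0041,0.0039,0,0,0,0,0,-0.005,0.0049,0,0,0,0,0])

```text
t: 12.8
eef_pos: [0.5124, 0.008, 0.0884]
tool_rot: [-0.0, 1.0, 0.0, 0.002]
contact_force: [4.3, -1.4, 5.1]
gripper_width: 0.203
grasp_force: 22.1
```

Emit:
arm_command(commands=[-0.0008,0.0011,0,0,0,0,0,-0.0016,0.0022,0,0,0,0,0,-0.0023,0.0033,0,0,0,0,0,-0.003,0.0044,0,0,0,0,0,-0.0036,0.0056,0,0,0,0,0])

```text
t: 13.3
eef_pos: [0.5085, 0.003, 0.0884]
tool_rot: [-0.001, 1.0, 0.0, 0.002]
contact_force: [3.6, 0.9, 6.2]
gripper_width: 0.203
grasp_force: 22.1
```

Emit:
arm_command(commands=[-0.0008,0.0012,0,0,0,0,0,-0.0015,0.0024,0,0,0,0,0,-0.0022,0.0036,0,0,0,0,0,-0.0028,0.0048,0,0,0,0,0,-0.0035,0.0061,0,0,0,0,0])

```text
t: 13.8
eef_pos: [0.505, -0.0029, 0.0884]
tool_rot: [-0.001, 1.0, 0.001, 0.002]
contact_force: [4.3, 0.4, 5.5]
gripper_width: 0.206
grasp_force: 22.1
```

Emit:
arm_command(commands=[-0.0006,0.0013,0,0,0,0,0,-0.0011,0.0026,0,0,0,0,0,-0.0017,0.0039,0,0,0,0,0,-0.0021,0.0052,0,0,0,0,0,-0.0026,0.0065,0,0,0,0,0])

```text
t: 14.3
eef_pos: [0.5022, -0.0092, 0.0884]
tool_rot: [-0.001, 1.0, 0.001, 0.002]
contact_force: [3.9, 1.6, 6.4]
gripper_width: 0.202
grasp_force: 22.1
```

Emit:
arm_command(commands=[-0.0004,0.0013,0,0,0,0,0,-0.0008,0.0027,0,0,0,0,0,-0.0011,0.0041,0,0,0,0,0,-0.0014,0.0054,0,0,0,0,0,-0.0016,0.0068,0,0,0,0,0])

```text
t: 14.8
eef_pos: [0.5007, -0.0147, 0.0884]
tool_rot: [-0.002, 1.0, 0.001, 0.002]
contact_force: [3.1, 6.1, 6.4]
gripper_width: 0.206
grasp_force: 22.2
```

Emit:
arm_command(commands=[-0.0002,0.0014,0,0,0,0,0,-0.0004,0.0028,0,0,0,0,0,-0.0005,0.0042,0,0,0,0,0,-0.0006,0.0056,0,0,0,0,0,-0.0007,0.007,0,0,0,0,0])

```text
t: 15.3
eef_pos: [0.4997, -0.0211, 0.0883]
tool_rot: [-0.002, 1.0, 0.001, 0.001]
contact_force: [1.9, 7.2, 8.3]
gripper_width: 0.203
grasp_force: 22.3
```

Emit:
arm_command(commands=[0,0.0014,0,0,0,0,0,0,0.0028,0,0,0,0,0,0.0001,0.0042,0,0,0,0,0,0.0002,0.0056,0,0,0,0,0,0.0003,0.007,0,0,0,0,0])

```text
t: 15.8
eef_pos: [0.4997, -0.0299, 0.0883]
tool_rot: [-0.001, 1.0, 0.001, 0.001]
contact_force: [0.9, 0.4, 9.3]
gripper_width: 0.2
grasp_force: 22.3
```

```bash
python3 gen.py 186.5 20 5 1.6
```

```text
194.5 0.0002, 0.0014, 0,0,0,0,0, 0.0004, 0.0028, 0,0,0,0,0, 0.0007, 0.0042, 0,0,0,0,0, 0.0009, 0.0055, 0,0,0,0,0, 0.0013, 0.0069, 0,0,0,0,0
202.5 0.0004, 0.0014, 0,0,0,0,0, 0.0008, 0.0027, 0,0,0,0,0, 0.0012, 0.0040, 0,0,0,0,0, 0.0017, 0.0053, 0,0,0,0,0, 0.0022, 0.0067, 0,0,0,0,0
210.5 0.0006, 0.0013, 0,0,0,0,0, 0.0011, 0.0026, 0,0,0,0,0, 0.0018, 0.0038, 0,0,0,0,0, 0.0024, 0.0051, 0,0,0,0,0, 0.0031, 0.0063, 0,0,0,0,0
218.5 0.0007, 0.0012, 0,0,0,0,0, 0.0015, 0.0024, 0,0,0,0,0, 0.0023, 0.0035, 0,0,0,0,0, 0.0031, 0.0047, 0,0,0,0,0, 0.0040, 0.0058, 0,0,0,0,0
226.5 0.0009, 0.0011, 0,0,0,0,0, 0.0018, 0.0021, 0,0,0,0,0, 0.0028, 0.0032, 0,0,0,0,0, 0.0037, 0.0042, 0,0,0,0,0, 0.0047, 0.0052, 0,0,0,0,0
234.5 0.0010, 0.0010, 0,0,0,0,0, 0.0021, 0.0019, 0,0,0,0,0, 0.0032, 0.0028, 0,0,0,0,0, 0.0043, 0.0036, 0,0,0,0,0, 0.0054, 0.0045, 0,0,0,0,0
242.5 0.0012, 0.0008, 0,0,0,0,0, 0.0023, 0.0016, 0,0,0,0,0, 0.0035, 0.0023, 0,0,0,0,0, 0.0047, 0.0030, 0,0,0,0,0, 0.0060, 0.0037, 0,0,0,0,0
250.5 0.0013, 0.0006, 0,0,0,0,0, 0.0025, 0.0012, 0,0,0,0,0, 0.0038, 0.0018, 0,0,0,0,0, 0.0051, 0.0023, 0,0,0,0,0, 0.0064
[... 1045 characters left out ...]
,0,0,0,0, 0.0022, -0.0017, 0,0,0,0,0, 0.0033, -0.0026, 0,0,0,0,0, 0.0043, -0.0036, 0,0,0,0,0, 0.0053, -0.0046, 0,0,0,0,0
322.5 0.0010, -0.0010, 0,0,0,0,0, 0.0019, -0.0020, 0,0,0,0,0, 0.0029, -0.0031, 0,0,0,0,0, 0.0038, -0.0042, 0,0,0,0,0, 0.0046, -0.0053, 0,0,0,0,0
330.5 0.0008, -0.0011, 0,0,0,0,0, 0.0016, -0.0023, 0,0,0,0,0, 0.0024, -0.0034, 0,0,0,0,0, 0.0032, -0.0046, 0,0,0,0,0, 0.0039, -0.0059, 0,0,0,0,0
338.5 0.0007, -0.0012, 0,0,0,0,0, 0.0013, -0.0025, 0,0,0,0,0, 0.0019, -0.0038, 0,0,0,0,0, 0.0025, -0.0050, 0,0,0,0,0, 0.0030, -0.0063, 0,0,0,0,0
346.5 0.0005, -0.0013, 0,0,0,0,0, 0.0010, -0.0026, 0,0,0,0,0, 0.0014, -0.0040, 0,0,0,0,0, 0.0018, -0.0053, 0,0,0,0,0, 0.0021, -0.0067, 0,0,0,0,0
```

The high spot is found, with the handle near bearing 178°. I'll go past it, then come back in fine steps.

Emit:
arm_command(commands=[0.0001,0.0012,0,0,0,0,0,0.0003,0.0023,0,0,0,0,0,0.0005,0.0035,0,0,0,0,0])

```text
t: 16.1
eef_pos: [0.5002, -0.0339, 0.0883]
tool_rot: [-0.001, 1.0, 0.0, 0.001]
contact_force: [1.6, 2.2, 9.9]
gripper_width: 0.201
grasp_force: 22.3
```

Emit:
arm_command(commands=[0.0002,0.0012,0,0,0,0,0,0.0005,0.0023,0,0,0,0,0,0.0008,0.0034,0,0,0,0,0])

```text
t: 16.4
eef_pos: [0.5007, -0.0365, 0.0883]
tool_rot: [-0.001, 1.0, 0.001, 0.001]
contact_force: [0.5, 3.5, 9.2]
gripper_width: 0.207
grasp_force: 22.5
```

Emit:
arm_command(commands=[0.0003,0.0012,0,0,0,0,0,0.0007,0.0023,0,0,0,0,0,0.001,0.0034,0,0,0,0,0])

```text
t: 16.7
eef_pos: [0.5016, -0.04, 0.0883]
tool_rot: [-0.001, 1.0, 0.001, 0.001]
contact_force: [0.1, 3.1, 11.1]
gripper_width: 0.205
grasp_force: 22.5
```

Emit:
arm_command(commands=[0.0004,0.0012,0,0,0,0,0,0.0008,0.0022,0,0,0,0,0,0.0012,0.0033,0,0,0,0,0])

```text
t: 17.0
eef_pos: [0.5027, -0.0433, 0.0883]
tool_rot: [-0.001, 1.0, 0.001, 0.0]
contact_force: [-0.4, 2.9, 10.2]
gripper_width: 0.203
grasp_force: 22.5
```

```bash
python3 gen.py 202.5 16 3 -0.8333
```

```text
200.0 -0.0003, -0.0007, 0,0,0,0,0, -0.0005, -0.0014, 0,0,0,0,0, -0.0008, -0.0020, 0,0,0,0,0
197.5 -0.0002, -0.0007, 0,0,0,0,0, -0.0005, -0.0014, 0,0,0,0,0, -0.0007, -0.0021, 0,0,0,0,0
195.0 -0.0002, -0.0007, 0,0,0,0,0, -0.0004, -0.0014, 0,0,0,0,0, -0.0006, -0.0021, 0,0,0,0,0
192.5 -0.0002, -0.0007, 0,0,0,0,0, -0.0004, -0.0014, 0,0,0,0,0, -0.0005, -0.0021, 0,0,0,0,0
190.0 -0.0002, -0.0007, 0,0,0,0,0, -0.0003, -0.0014, 0,0,0,0,0, -0.0004, -0.0022, 0,0,0,0,0
187.5 -0.0001, -0.0007, 0,0,0,0,0, -0.0002, -0.0014, 0,0,0,0,0, -0.0003, -0.0022, 0,0,0,0,0
185.0 -0.0001, -0.0007, 0,0,0,0,0, -0.0002, -0.0015, 0,0,0,0,0, -0.0002, -0.0022, 0,0,0,0,0
182.5 -0.0001, -0.0007, 0,0,0,0,0, -0.0001, -0.0015, 0,0,0,0,0, -0.0001, -0.0022, 0,0,0,0,0
180.0 -0.0000, -0.0007, 0,0,0,0,0, -0.0000, -0.0015, 0,0,0,0,0, -0.0000, -0.0022, 0,0,0,0,0
177.5 0.0000, -0.0007, 0,0,0,0,0, 0.0000, -0.0015, 0,0,0,0,0, 0.0000, -0.0022, 0,0,0,0,0
175.0 0.0000, -0.0007, 0,0,0,0,0, 0.0001, -0.0015, 0,0,0,0,0, 0.0001, -0.0022, 0,0,0,0,0
172.5 0.0001, -0.0007, 0,0,0,0,0, 0.0001, -0.0015, 0,0,0,0,0, 0.0002, -0.0022, 0,0,0,0,0
170.0 0.0001, -0.0007, 0,0,0,0,0, 0.0002, -0.0014, 0,0,0,0,0, 0.0003, -0.0022, 0,0,0,0,0
167.5 0.0001, -0.0007, 0,0,0,0,0, 0.0003, -0.0014, 0,0,0,0,0, 0.0004, -0.0022, 0,0,0,0,0
165.0 0.0002, -0.0007, 0,0,0,0,0, 0.0003, -0.0014, 0,0,0,0,0, 0.0005, -0.0021, 0,0,0,0,0
162.5 0.0002, -0.0007, 0,0,0,0,0, 0.0004, -0.0014, 0,0,0,0,0, 0.0006, -0.0021, 0,0,0,0,0
```

Emit:
arm_command(commands=[-0.0003,-0.0007,-0.0003,0,0,0,0,-0.0008,-0.002,-0.0006,0,0,0,0,-0.0012,-0.0033,-0.001,0,0,0,0,-0.0016,-0.0045,-0.001,0,0,0,0,-0.0019,-0.0055,-0.001,0,0,0,0,-0.0021,-0.0062,-0.001,0,0,0,0])

```text
t: 17.6
eef_pos: [0.5011, -0.0385, 0.0885]
tool_rot: [-0.0, 1.0, 0.0, 0.001]
contact_force: [6.1, -1.1, -1.2]
gripper_width: 0.203
grasp_force: 21.4
```

Emit:
arm_command(commands=[-0.0002,-0.0007,0,0,0,0,0,-0.0004,-0.0014,0,0,0,0,0,-0.0005,-0.0021,0,0,0,0,0])

```text
t: 17.9
eef_pos: [0.5006, -0.0365, 0.0885]
tool_rot: [-0.0, 1.0, 0.0, 0.001]
contact_force: [6.2, -1.1, -1.3]
gripper_width: 0.199
grasp_force: 21.4
```

Emit:
arm_command(commands=[-0.0002,-0.0007,0,0,0,0,0,-0.0003,-0.0014,0,0,0,0,0,-0.0004,-0.0022,0,0,0,0,0])

```text
t: 18.2
eef_pos: [0.5002, -0.0346, 0.0885]
tool_rot: [-0.0, 1.0, 0.0, 0.001]
contact_force: [5.5, -2.7, -0.7]
gripper_width: 0.202
grasp_force: 21.4
```

Emit:
arm_command(commands=[-0.0001,-0.0007,0,0,0,0,0,-0.0002,-0.0014,0,0,0,0,0,-0.0003,-0.0022,0,0,0,0,0])

```text
t: 18.5
eef_pos: [0.5, -0.0333, 0.0885]
tool_rot: [0.0, 1.0, -0.0, 0.001]
contact_force: [7.3, -5.1, -0.7]
gripper_width: 0.201
grasp_force: 21.4
```

Emit:
arm_command(commands=[-0.0001,-0.0007,0,0,0,0,0,-0.0002,-0.0015,0,0,0,0,0,-0.0002,-0.0022,0,0,0,0,0])

```text
t: 18.8
eef_pos: [0.4997, -0.0317, 0.0885]
tool_rot: [0.001, 1.0, -0.001, 0.001]
contact_force: [6.2, -6.0, -1.9]
gripper_width: 0.202
grasp_force: 21.4
```

Emit:
arm_command(commands=[-0.0001,-0.0007,0,0,0,0,0,-0.0001,-0.0015,0,0,0,0,0,-0.0001,-0.0022,0,0,0,0,0])

```text
t: 19.1
eef_pos: [0.4995, -0.0298, 0.0885]
tool_rot: [0.001, 1.0, -0.001, 0.001]
contact_force: [6.0, -7.2, -1.3]
gripper_width: 0.206
grasp_force: 21.5
```

Emit:
arm_command(commands=[0,-0.0007,0,0,0,0,0,0,-0.0015,0,0,0,0,0,0,-0.0022,0,0,0,0,0])

```text
t: 19.4
eef_pos: [0.4995, -0.0276, 0.0885]
tool_rot: [0.001, 1.0, -0.001, 0.001]
contact_force: [4.5, -6.4, -1.2]
gripper_width: 0.204
grasp_force: 21.5
```

Emit:
arm_command(commands=[0,-0.0007,0,0,0,0,0,0,-0.0015,0,0,0,0,0,0,-0.0022,0,0,0,0,0])

```text
t: 19.7
eef_pos: [0.4994, -0.0252, 0.0885]
tool_rot: [0.001, 1.0, -0.001, 0.001]
contact_force: [6.2, -5.9, -0.5]
gripper_width: 0.197
grasp_force: 21.5
```

Emit:
arm_command(commands=[0,-0.0007,0,0,0,0,0,0.0001,-0.0015,0,0,0,0,0,0.0001,-0.0022,0,0,0,0,0])

```text
t: 20.0
eef_pos: [0.4995, -0.0226, 0.0885]
tool_rot: [0.0, 1.0, -0.001, 0.001]
contact_force: [5.9, -5.1, -0.6]
gripper_width: 0.202
grasp_force: 21.5
```

Emit:
arm_command(commands=[0.0001,-0.0007,0,0,0,0,0,0.0001,-0.0015,0,0,0,0,0,0.0002,-0.0022,0,0,0,0,0])

```text
t: 20.3
eef_pos: [0.4997, -0.0199, 0.0885]
tool_rot: [0.0, 1.0, -0.0, 0.001]
contact_force: [5.9, -3.5, -0.1]
gripper_width: 0.204
grasp_force: 21.5
```

Emit:
arm_command(commands=[0.0001,-0.0007,0,0,0,0,0,0.0002,-0.0014,0,0,0,0,0,0.0003,-0.0022,0,0,0,0,0])

```text
t: 20.6
eef_pos: [0.5001, -0.0172, 0.0885]
tool_rot: [-0.0, 1.0, -0.0, 0.001]
contact_force: [5.4, -2.6, -1.3]
gripper_width: 0.201
grasp_force: 21.4
```

Emit:
arm_command(commands=[0.0001,-0.0007,0,0,0,0,0,0.0003,-0.0014,0,0,0,0,0,0.0004,-0.0022,0,0,0,0,0])

```text
t: 20.9
eef_pos: [0.5006, -0.0147, 0.0885]
tool_rot: [-0.0, 1.0, 0.0, 0.001]
contact_force: [6.6, -1.0, -1.7]
gripper_width: 0.199
grasp_force: 21.4
```

Emit:
arm_command(commands=[0.0002,-0.0007,0,0,0,0,0,0.0003,-0.0014,0,0,0,0,0,0.0005,-0.0021,0,0,0,0,0])

```text
t: 21.2
eef_pos: [0.501, -0.013, 0.0885]
tool_rot: [0.0, 1.0, -0.0, 0.001]
contact_force: [5.3, -4.1, -1.0]
gripper_width: 0.198
grasp_force: 21.4
```

Emit:
arm_command(commands=[0.0002,-0.0007,0,0,0,0,0,0.0004,-0.0014,0,0,0,0,0,0.0006,-0.0021,0,0,0,0,0])

```text
t: 21.5
eef_pos: [0.5014, -0.0115, 0.0885]
tool_rot: [0.0, 1.0, -0.0, 0.001]
contact_force: [5.3, -4.1, 0.6]
gripper_width: 0.199
grasp_force: 21.5
```

Emit:
arm_command(commands=[-0.0002,0.0007,0,0,0,0,0,-0.0004,0.0014,0,0,0,0,0,-0.0005,0.002,0,0,0,0,0])

```text
t: 21.8
eef_pos: [0.5014, -0.0118, 0.0885]
tool_rot: [-0.001, 1.0, 0.0, 0.001]
contact_force: [6.5, 1.3, -1.9]
gripper_width: 0.204
grasp_force: 21.4
```

Emit:
arm_command(commands=[-0.0002,0.0007,0,0,0,0,0,-0.0003,0.0014,0,0,0,0,0,-0.0005,0.0021,0,0,0,0,0])

```text
t: 22.1
eef_pos: [0.5009, -0.0133, 0.0885]
tool_rot: [-0.001, 1.0, 0.0, 0.001]
contact_force: [6.4, 3.1, -2.3]
gripper_width: 0.204
grasp_force: 21.4
```

Emit:
arm_command(commands=[-0.0001,0.0007,0,0,0,0,0,-0.0003,0.0014,0,0,0,0,0,-0.0004,0.0022,0,0,0,0,0])

```text
t: 22.4
eef_pos: [0.5007, -0.0146, 0.0885]
tool_rot: [-0.001, 1.0, 0.001, 0.001]
contact_force: [6.2, 5.4, -2.6]
gripper_width: 0.201
grasp_force: 21.3
```

Emit:
arm_command(commands=[-0.0001,0.0007,0,0,0,0,0,-0.0002,0.0014,0,0,0,0,0,-0.0003,0.0022,0,0,0,0,0])

```text
t: 22.7
eef_pos: [0.5003, -0.0163, 0.0885]
tool_rot: [-0.002, 1.0, 0.001, 0.001]
contact_force: [5.7, 5.2, -1.8]
gripper_width: 0.202
grasp_force: 21.4
```

Emit:
arm_command(commands=[-0.0001,0.0007,0,0,0,0,0,-0.0001,0.0015,0,0,0,0,0,-0.0002,0.0022,0,0,0,0,0])

```text
t: 23.0
eef_pos: [0.5, -0.0183, 0.0885]
tool_rot: [-0.002, 1.0, 0.001, 0.001]
contact_force: [5.4, 6.1, -1.4]
gripper_width: 0.201
grasp_force: 21.4
```

Emit:
arm_command(commands=[0,0.0007,0,0,0,0,0,0,0.0015,0,0,0,0,0,-0.0001,0.0022,0,0,0,0,0])

```text
t: 23.3
eef_pos: [0.4997, -0.0205, 0.0885]
tool_rot: [-0.002, 1.0, 0.001, 0.001]
contact_force: [6.0, 5.2, -2.0]
gripper_width: 0.198
grasp_force: 21.5
```

Emit:
arm_command(commands=[0,0.0007,0,0,0,0,0,0,0.0015,0,0,0,0,0,0,0.0022,0,0,0,0,0])

```text
t: 23.6
eef_pos: [0.4995, -0.0231, 0.0885]
tool_rot: [-0.001, 1.0, 0.001, 0.001]
contact_force: [4.4, 5.0, -0.3]
gripper_width: 0.2
grasp_force: 21.5
```

Emit:
arm_command(commands=[0,0.0007,0,0,0,0,0,0,0.0015,0,0,0,0,0,0,0.0022,0,0,0,0,0])

```text
t: 23.9
eef_pos: [0.4994, -0.0258, 0.0885]
tool_rot: [-0.001, 1.0, 0.001, 0.001]
contact_force: [4.0, 3.6, 0.9]
gripper_width: 0.205
grasp_force: 21.5
```

Emit:
arm_command(commands=[0,0.0007,0,0,0,0,0,0.0001,0.0015,0,0,0,0,0,0.0001,0.0022,0,0,0,0,0])

```text
t: 24.2
eef_pos: [0.4995, -0.0285, 0.0885]
tool_rot: [-0.001, 1.0, 0.001, 0.001]
contact_force: [4.3, 2.6, -0.1]
gripper_width: 0.203
grasp_force: 21.5
```

Emit:
arm_command(commands=[0.0001,0.0007,0,0,0,0,0,0.0001,0.0015,0,0,0,0,0,0.0002,0.0022,0,0,0,0,0])

```text
t: 24.5
eef_pos: [0.4997, -0.0314, 0.0885]
tool_rot: [-0.001, 1.0, 0.0, 0.001]
contact_force: [4.8, 1.0, -0.5]
gripper_width: 0.202
grasp_force: 21.5
```

Emit:
arm_command(commands=[0.0001,0.0007,0,0,0,0,0,0.0002,0.0014,0,0,0,0,0,0.0003,0.0022,0,0,0,0,0])

```text
t: 24.8
eef_pos: [0.5001, -0.0337, 0.0885]
tool_rot: [-0.001, 1.0, 0.0, 0.001]
contact_force: [5.1, 2.1, -1.2]
gripper_width: 0.205
grasp_force: 21.5
```

Emit:
arm_command(commands=[0.0002,0.0007,0,0,0,0,0,0.0003,0.0014,0,0,0,0,0,0.0004,0.0022,0,0,0,0,0])

```text
t: 25.1
eef_pos: [0.5003, -0.0352, 0.0885]
tool_rot: [-0.001, 1.0, 0.001, 0.0]
contact_force: [4.2, 2.5, 0.2]
gripper_width: 0.2
grasp_force: 21.5
```

Emit:
arm_command(commands=[0.0002,0.0007,0,0,0,0,0,0.0004,0.0014,0,0,0,0,0,0.0005,0.0021,0,0,0,0,0])

```text
t: 25.4
eef_pos: [0.5007, -0.037, 0.0884]
tool_rot: [-0.001, 1.0, 0.001, 0.0]
contact_force: [4.3, 2.9, -0.6]
gripper_width: 0.204
grasp_force: 21.6
```

Run:
```python
import numpy as np
c=np.array([.5496,-.0255])
F=[(.5009,-.0133,6.4,3.1),(.5007,-.0146,6.2,5.4),(.5003,-.0163,5.7,5.2),(.5,-.0183,5.4,6.1),(.4997,-.0205,6,5.2),(.4995,-.0231,4.4,5),(.4994,-.0258,4,3.6),(.4995,-.0285,4.3,2.6),(.4997,-.0314,4.8,1),(.5001,-.0337,5.1,2.1),(.5003,-.0352,4.2,2.5),(.5007,-.037,4.3,2.9)]
B=[(.5006,-.0365,6.2,-1.1),(.5002,-.0346,5.5,-2.7),(.5,-.0333,7.3,-5.1),(.4997,-.0317,6.2,-6),(.4995,-.0298,6,-7.2),(.4995,-.0276,4.5,-6.4),(.4994,-.0252,6.2,-5.9),(.4995,-.0226,5.9,-5.1),(.4997,-.0199,5.9,-3.5),(.5001,-.0172,5.4,-2.6),(.5006,-.0147,6.6,-1),(.501,-.013,5.3,-4.1)]
def f(D,s):
    D=np.array(D);d=D[:,:2]-c;a=np.arctan2(d[:,1],d[:,0])%(2*np.pi)
    return np.degrees(a),s*(D[:,2]*-np.sin(a)+D[:,3]*np.cos(a))
af,rf=f(F,-1);ab,rb=f(B,1)
print(np.c_[af,rf].round(1).tolist());print(np.c_[ab,rb].round(1).tolist())
g=np.arange(166,192,1.);d=np.interp(g,af,rf)-np.interp(g,ab[::-1],rb[::-1]);s=np.interp(g,af,rf)+np.interp(g,ab[::-1],rb[::-1])
print(np.c_[g,d,s].round(1).tolist());m=(g>170)&(g<187);p=np.polyfit(g[m],d[m],1);print("top",-p[1]/p[0])
```

```text
[[165.9, 4.6], [167.4, 6.6], [169.4, 6.2], [171.7, 6.8], [174.3, 5.8], [177.3, 5.2], [180.3, 3.6], [183.4, 2.3], [186.7, 0.4], [189.4, 1.2], [191.1, 1.6], [193.2, 1.8]]
[[192.7, 2.4], [190.4, 3.7], [188.9, 6.2], [187.1, 6.7], [184.9, 7.7], [182.4, 6.6], [179.7, 5.9], [176.7, 4.8], [173.6, 2.8], [170.5, 1.7], [167.6, -0.4], [165.6, 2.7]]
[[166.0, 2.7, 6.6], [167.0, 5.6, 6.5], [168.0, 6.6, 6.4], [169.0, 5.7, 6.9], [170.0, 5.0, 7.6], [171.0, 4.7, 8.5], [172.0, 4.5, 8.9], [173.0, 3.7, 8.9], [174.0, 2.8, 9.0], [175.0, 1.9, 9.3], [176.0, 1.1, 9.8], [177.0, 0.4, 10.1], [178.0, -0.4, 10.1], [179.0, -1.3, 9.9], [180.0, -2.2, 9.7], [181.0, -2.9, 9.5], [182.0, -3.6, 9.4], [183.0, -4.3, 9.4], [184.0, -5.3, 9.3], [185.0, -6.2, 9.1], [186.0, -6.3, 8.1], [187.0, -6.2, 7.3], [188.0, -5.6, 7.3], [189.0, -5.0, 7.2], [190.0, -3.0, 5.8], [191.0, -1.7, 5.0]]
top 177.434594172589
```

Emit:
arm_command(commands=[-0.0004,-0.002,0,0,0,0,0,-0.0007,-0.004,0,0,0,0,0,-0.0009,-0.006,0,0,0,0,0,-0.0011,-0.008,0,0,0,0,0,-0.0012,-0.01,0,0,0,0,0,-0.0012,-0.012,0,0,0,0,0,-0.0012,-0.0135,0,0,0,0,0,-0.0012,-0.015,0,0,0,0,0])

```text
t: 26.2
eef_pos: [0.4994, -0.0258, 0.0885]
tool_rot: [0.001, 1.0, -0.001, 0.0]
contact_force: [4.8, -6.4, 0.5]
gripper_width: 0.203
grasp_force: 21.6
```

Emit:
arm_command(commands=[0,0,0,0,0,0,0,0,0,0,0,0,0,0,0,0,0,0,0,0,0])

```text
t: 26.5
eef_pos: [0.4994, -0.0246, 0.0885]
tool_rot: [0.0, 1.0, -0.0, 0.0]
contact_force: [5.0, -2.8, 0.3]
gripper_width: 0.204
grasp_force: 21.6
```

Emit:
arm_command(commands=[0,-0.0007,0,0,0,0,0,0,-0.0014,0,0,0,0,0,0,-0.0018,0,0,0,0,0,0,-0.0018,0,0,0,0,0,0,-0.0018,0,0,0,0,0])

```text
t: 27.0
eef_pos: [0.4994, -0.0233, 0.0885]
tool_rot: [0.0, 1.0, -0.001, 0.0]
contact_force: [4.5, -3.8, 0.2]
gripper_width: 0.2
grasp_force: 21.6
```

Emit:
arm_command(commands=[0.0005,0.0005,0,0,0,0,0,0.001,0.001,0,0,0,0,0,0.0012,0.0012,0,0,0,0,0])

```text
t: 27.3
eef_pos: [0.4996, -0.0233, 0.0884]
tool_rot: [0.0, 1.0, -0.0, -0.001]
contact_force: [1.4, -1.0, 4.5]
gripper_width: 0.204
grasp_force: 21.9
```

Emit:
arm_command(commands=[0,0,0,0,0,0,0.3,0,0,0,0,0,0,0.5,0,0,0,0,0,0,0.5,0,0,0,0,0,0,0.5])

```text
t: 27.7
eef_pos: [0.4998, -0.0232, 0.0883]
tool_rot: [-0.0, 1.0, 0.0, -0.0]
contact_force: [-0.0, 0.1, 0.5]
gripper_width: 0.502
grasp_force: 0.0
```

Emit:
arm_command(commands=[0,0,-0.02,0,0,0,0.5,0,0,-0.05,0,0,0,0.5,0,0,-0.08,0,0,0,0.5,0,0,-0.08,0,0,0,0.5])

```text
t: 28.1
eef_pos: [0.5028, -0.0232, 0.1722]
tool_rot: [-0.0, 1.0, -0.0, 0.003]
contact_force: [1.3, 0.3, 0.5]
gripper_width: 0.499
grasp_force: 0.0
```

Run:
```python
from h import *
s=read_camera("scene");t=read_camera("top")
a=cv2.resize(s["img"][190:300,255:385],(390,330),interpolation=cv2.INTER_CUBIC);b=cv2.resize(t["img"][185:295,255:385],(390,330),interpolation=cv2.INTER_CUBIC)
cv2.imwrite("pics/c2.png",np.hstack([a,b])[:,:,::-1])
for X in [(.4996,-.0233,.119)]: print([(proj(s,X)-[255,190]+.5)*3-.5])
o=get_obs();print(o["eef_pos"],o["contact_force"])
```

```text
[array([160.07438693,  75.28982211])]
[ 0.50041257 -0.02338305  0.16893394] [-0.51606628  0.05800309  0.05589997]
```

View pics/c2.png

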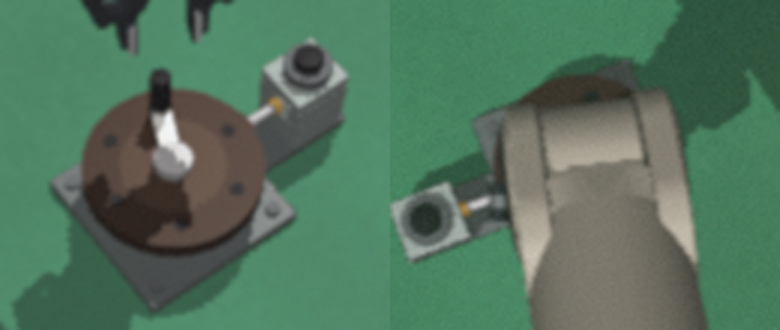

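The handle's top stands at (160,74) in the left half, where the robot let it go (projected 160,75). Next is the plunger.

Emit:
arm_command(commands=[0,-0.03,0,0,0,0,0,-0.0012,-0.07,0.0,0,0,0,0,-0.0012,-0.11,0.01,0,0,0,0,-0.0012,-0.127,0.025,0,0,0,0,-0.0012,-0.127,0.039,0,0,0,0,-0.0012,-0.127,0.049,0,0,0,0,-0.0012,-0.127,0.049,0,0,0,0,-0.0012,-0.127,0.049,0,0,0,0])

```text
t: 29.0
eef_pos: [0.4988, 0.1029, 0.1192]
tool_rot: [0.0, 1.0, -0.001, -0.001]
contact_force: [0.7, 0.3, 1.1]
gripper_width: 0.0
grasp_force: 0.0
```

Emit:
arm_command(commands=[0,0,0,0,0,0,0,0,0,0,0,0,0,0,0,0,0,0,0,0,0])

```text
t: 29.3
eef_pos: [0.4995, 0.1034, 0.1201]
tool_rot: [-0.0, 1.0, -0.0, 0.0]
contact_force: [0.4, -0.1, -0.7]
gripper_width: -0.003
grasp_force: 0.0
```

Emit:
arm_command(commands=[0,0,0.006,0,0,0,0,0,0,0.012,0,0,0,0,0,0,0.016,0,0,0,0,0,0,0.019,0,0,0,0,0,0,0.02,0,0,0,0,0,0,0.021,0,0,0,0,0,0,0.022,0,0,0,0,0,0,0.022,0,0,0,0])

```text
t: 30.1
eef_pos: [0.4988, 0.1035, 0.0976]
tool_rot: [0.0, 1.0, -0.0, -0.0]
contact_force: [-1.7, -0.2, 3.2]
gripper_width: 0.001
grasp_force: 1.4
```

Emit:
arm_command(commands=[0,0,0.001,0,0,0,0,0,0,0.002,0,0,0,0,0,0,0.003,0,0,0,0,0,0,0.003,0,0,0,0])

```text
t: 30.5
eef_pos: [0.499, 0.1035, 0.0945]
tool_rot: [0.0, 1.0, -0.0, -0.0]
contact_force: [-3.4, -0.8, 4.9]
gripper_width: 0.003
grasp_force: 2.3
```

Emit:
arm_command(commands=[0,0,0.0005,0,0,0,0,0,0,0.001,0,0,0,0,0,0,0.001,0,0,0,0])

```text
t: 30.8
eef_pos: [0.499, 0.1036, 0.094]
tool_rot: [0.0, 1.0, -0.0, -0.0]
contact_force: [-4.5, -1.8, 9.5]
gripper_width: -0.001
grasp_force: 4.7
```

Emit:
arm_command(commands=[0,0,0.0005,0,0,0,0,0,0,0.0005,0,0,0,0])

```text
t: 31.0
eef_pos: [0.499, 0.1036, 0.0939]
tool_rot: [0.0, 1.0, -0.0, -0.0]
contact_force: [-6.7, -0.7, 13.4]
gripper_width: -0.003
grasp_force: 7.0
```

Emit:
arm_command(commands=[0,0,-0.002,0,0,0,0,0,0,-0.005,0,0,0,0,0,0,-0.01,0,0,0,0,0,0,-0.03,0,0,0,0,0,0,-0.06,0,0,0,0,0,0,-0.09,0,0,0,0,0,0,-0.1,0,0,0,0,0,0,-0.1,0,0,0,0])

```text
t: 31.8
eef_pos: [0.5005, 0.104, 0.1946]
tool_rot: [-0.001, 1.0, -0.0, 0.002]
contact_force: [0.2, -0.1, -0.3]
gripper_width: -0.002
grasp_force: 0.0
```

Run:
```python
from h import *
s=read_camera("scene")
cv2.imwrite("pics/c3.png",cv2.resize(s["img"][180:300,245:395],(600,480),interpolation=cv2.INTER_CUBIC)[:,:,::-1])
print((proj(s,(.4996,-.0233,.119))-[245,180]+.5)*4-.5,get_obs()["contact_force"])
```

```text
[253.59918257 140.55309615] [-0.84527269 -0.68887104 -0.63520912]
```

View pics/c3.png

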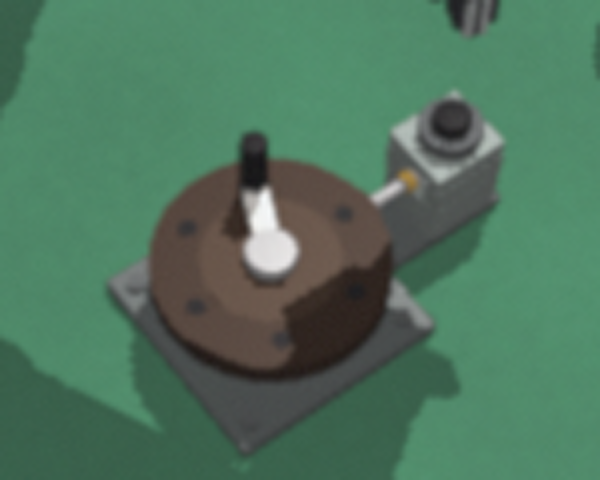

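The handle is still where it was left, with its top at (254,140). The plunger is back up at (452,115), and the gripper is clear of everything.

```bash
python3 -c "
from station import *
print(hand_in())"
```

```text
the job is handed in; nothing more can be done
None
```

I felt out the high spot in both directions, left the disc with its top within about 1° of the pointer by my estimate, and pressed the plunger once to its stop (13 N peak). It sprang back, and the job is handed in at about 32 s; `hand_in` gave no verdict.

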